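# Shut the four clips of a gasketed hardware case

### The job

The lid of the hardware case is on, but its four yellow clips still stand open. Press all four clips over the lid until each one snaps fully shut, working in opposite corners so that the gasket seats evenly: one clip and the one diagonally across from it first, then the other two. Use only as much force as a clip needs, and do not disturb the things around the case.

Things in the scene. Friction and masses are not known exactly. Their poses are not given: they have to be found in the camera images.
- case: Grey hardware case with blue lid, fixed to the bench on a black mat: 104 mm (its x) by 160 mm (its y), lid top about 70 mm up. Origin on the bench under its centre, z up, +x away from the robot, +y to its left, turned up to 0.25 rad. The lid gives up to 8 mm on a springy gasket. Two yellow clips on each short side (y = +80, -80 mm). More than 45 N on case, lid or clips is too much.
- pin_near_left (a point): Middle of the near left clip's hinge pin at its NOMINAL height: case x -30, y 88, z 73.5 mm, pin along case x. The real pin sits in a height adjuster, up to 6 mm higher or lower; that is not reported. Clip: plate 26 mm wide along the pin, 44 mm long, 5 mm thick. Shut, it lies level, pointing inward over the lid, its top 2.5 mm above the real pin, on a hard stop.
- clip_near_left (a joint): Angle of the yellow near left clip: 0 shut, 1.57 upright, more leans outward; starts at 1.65 to 2.05. Above about 0.5 it stays where it is left. From 0.5 to 0.17 a snap spring pushes it back open (10 to 15 N at 30 mm from the pin); below 0.17 it snaps shut and stays. Push it inward from outside, then press down until it lies on its stop.
- pin_near_right (a point): Middle of the near right clip's hinge pin at its NOMINAL height: case x -30, y -88, z 73.5 mm, pin along case x. The real pin sits in a height adjuster, up to 6 mm higher or lower; that is not reported. Clip: plate 26 mm wide along the pin, 44 mm long, 5 mm thick. Shut, it lies level, pointing inward over the lid, its top 2.5 mm above the real pin, on a hard stop.
- clip_near_right (a joint): Angle of the yellow near right clip: 0 shut, 1.57 upright, more leans outward; starts at 1.65 to 2.05. Above about 0.5 it stays where it is left. From 0.5 to 0.17 a snap spring pushes it back open (10 to 15 N at 30 mm from the pin); below 0.17 it snaps shut and stays. Push it inward from outside, then press down until it lies on its stop.
- pin_far_left (a point): Middle of the far left clip's hinge pin at its NOMINAL height: case x 30, y 88, z 73.5 mm, pin along case x. The real pin sits in a height adjuster, up to 6 mm higher or lower; that is not reported. Clip: plate 26 mm wide along the pin, 44 mm long, 5 mm thick. Shut, it lies level, pointing inward over the lid, its top 2.5 mm above the real pin, on a hard stop.
- clip_far_left (a joint): Angle of the yellow far left clip: 0 shut, 1.57 upright, more leans outward; starts at 1.65 to 2.05. Above about 0.5 it stays where it is left. From 0.5 to 0.17 a snap spring pushes it back open (10 to 15 N at 30 mm from the pin); below 0.17 it snaps shut and stays. Push it inward from outside, then press down until it lies on its stop.
- pin_far_right (a point): Middle of the far right clip's hinge pin at its NOMINAL height: case x 30, y -88, z 73.5 mm, pin along case x. The real pin sits in a height adjuster, up to 6 mm higher or lower; that is not reported. Clip: plate 26 mm wide along the pin, 44 mm long, 5 mm thick. Shut, it lies level, pointing inward over the lid, its top 2.5 mm above the real pin, on a hard stop.
- clip_far_right (a joint): Angle of the yellow far right clip: 0 shut, 1.57 upright, more leans outward; starts at 1.65 to 2.05. Above about 0.5 it stays where it is left. From 0.5 to 0.17 a snap spring pushes it back open (10 to 15 N at 30 mm from the pin); below 0.17 it snaps shut and stays. Push it inward from outside, then press down until it lies on its stop.
- cotton_reel: Bystander: wooden reel of thread, 35 mm across, 42 mm high, standing on the bench near its edge, left of and nearer than the case. Origin under its centre.
- parts_tin: Bystander: flat green hinged tin, 71 x 109 x 28 mm, on the bench left of the case. Origin under its centre.
- mug: Bystander: white mug, 82 x 118 x 100 mm with its handle, on the bench to the right. Origin under its centre.

How it is judged (in metres and radians):
On the way:
1. two diagonally opposite clips are snapped shut while the other two are still open (((value of joint each of clip_near_left, clip_far_right below 0.08 rad and value of joint each of clip_near_right, clip_far_left above 0.5 rad) or (value of joint each of clip_near_right, clip_far_left below 0.08 rad and value of joint each of clip_near_left, clip_far_right above 0.5 rad))), for 0.2 s.
At the end, for the whole second after the job is handed in: All four clips are snapped shut: each clip's angle is below 0.08 rad (value of joint each of clip_near_left, clip_near_right, clip_far_left, clip_far_right below 0.08 rad); the robot touches nothing.
It fails at once if the case, its lid or a clip is pressed with more than 45 N (contact force between any of the fingers, the arm and case above 45 N).
It fails at once if the reel, the green tin or the mug is shifted by more than 20 mm (distance of any of cotton_reel, parts_tin, mug from where it was at the start of the episode above 0.02 m).
It also fails if it takes over 54 s, if anything falls off the work surface, if the arm or the gripper's body presses on something with over 40 N, if the wrist force passes 120 N, or if a joint passes its speed limit or range.

### The arm

A 6-joint arm with a two-finger parallel gripper is mounted at the origin on a cart in front of the work surface, level with it; the furniture and walls round the work are solid. World frame = base frame: x ahead of the robot, y to its left, z up, the work surface at z = 0. Lengths are in mm, angles in degrees, forces in N, time in s.
With the tool pointing down it reaches from about 275 to 825 mm from the base axis. Payload 4.9 kg.
Tool frame: the origin (TCP) lies at the very end of the fingers, on their centre line; the grasp point (between the pads) lies 19 mm behind it; x points along the fingers, y is the direction in which the jaws open and shut, and the axes are right-handed (so a half turn about x gives the same grasp; the last joint's range is limited). The gripper opens to 85 mm and grips with 20 to 120 N. Pads are 22 mm wide; open, the fingers measure 114 mm over their backs; the gripper's body (76 mm by 85 mm) begins 54 mm behind the grasp point. The pads swing forward as they close: fully open they stand 13 mm farther back than shut.
Start: joints at [-84.465, 18.69, -11.035, 60.275, 0, 82.311], TCP at [125.827, -535.431, 231.281] pointing down, gripper open.
Joint ranges: [-152.03, 152.03], [-55.5, 102.48], [-74.3, 77.21], [-110.64, 120.58], [-84.22, 78.4], [-180, 180]. Speed limits (degrees/s): [147.25, 147.25, 180, 180, 180, 180].

### API

Orientations are given as a 3x3 rotation matrix whose columns are the frame's x, y, z axes.
In Python, from workcell import ctrl gives the robot as it stands. The module is installed in compiled form; this text tells all that it offers.
- The arm moves only by the tool arm_command, never from a script. Its argument "rows" is a list of rows, each a list of 7 numbers: the shift along the tool's x, y, z in cm, then the turn, a rotation vector about the tool's x, y, z in rad, then the opening, from 0 (shut) to 1 (fully open). In form: [[tx, ty, tz, ax, ay, az, hand], ...]. A call has 1 to 10 rows; each row is the pose to reach, as a shift and turn from the pose measured when the call began, along the tool's axes at that moment; what a row does not reach only later rows make up. A row lasts 1/8 s, in which the tool goes at most 62.5 mm and 10.7 degrees, less where a joint would pass 70% of its speed; a pose out of reach is approached as far as the arm can. A call with a gripper value outside its range is refused whole. The fingers move at their own pace and stop on an object; "force" is the grip in N (left out, the last holds). Time passes only in rows, so rows that repeat a pose let the fingers close. It gives the time, the measured TCP pose, the force and the opening at its end, in the units of the state.
- ctrl.sense(): the state, without advancing time (a new reading comes with each control period).
- ctrl.camera(name): name is "scene" or "top"; returns the picture (400x640x3 uint8, red, green, blue); there is no depth.
- ctrl.camera_model(name): a dict with "fx", "fy", "cx", "cy" (pixels), "cam_to_world" (4x4, takes a point from camera to world coordinates). Camera axes: x right, y up, looking along -z (the intrinsics and any distortion apply to the point x, -y, -z); pixel columns grow to the right and rows downward; lengths in mm; the calibration is good to about 2 mm. A picture is of the moment at which its call begins. camera_model takes no time and is no camera call.
- ctrl.sign_off(): hands the job in, once; it reports no verdict.
Trained networks look in the newest picture that a camera, given by its name, has taken for a name from the list of things; names that differ only in an ending like _2 or _b are one class to them, and where a whole thing is asked for, a point or a joint stands for the part that bears it (a point fixed in the world has none). Each returns a list of dicts, best first, with "p" (0 to 1); they miss things now and then, are a little off and sometimes report something else, mostly with a low value. They report only what shows in the picture. A call takes as long as a camera call.
- ctrl.find_in(thing, camera): "position" ([x, y, z] in mm, in world coordinates, good to about 4 mm: the middle of the surface that is visible of it).
- ctrl.outline_of(thing, camera): "mask" (400x640 bool, what is visible of it).
- ctrl.place_of(thing, camera): "position" ([x, y, z] in mm, in world coordinates, good to about 4 mm: a listed point, or the origin of a listed thing).
The state is a dict: "time_s": time; "joints": joint angles; "qvel": joint speeds; "joint_torque": joint torques, N m; "tool_pos": TCP position; "tcp_rot": TCP orientation; "wrist_force": force on the tool from outside, world axes, zero at the start; "wrist_torque": the same for the moment, N m; "grip_width": opening from 0.0 (shut) to 1.0 (fully open).
Only numpy, scipy, OpenCV 4.12 (cv2) and the standard library are available. Lean on these libraries where they do the work, as an engineer would, in place of code of your own. Each camera call takes 0.05 s, during which the arm holds its last target.

## Working session

There is one attempt and no reset: what is moved stays moved. The work goes in short steps, Python scripts to look and compute and a tool call to move; the robot and the scene stay as the last step left them, time stands still between calls to the robot, and variables do not carry over. Pictures are saved under pics/ and viewed, and the job is handed in when it is done.

Besides the shell and the picture viewer there is one more tool, called as a command line: name --pt "numbers of a row" for each row, then --argument value for the rest. arm_command: Moves the arm, as the interface text tells. Its arguments: {"type":"object","properties":{"rows":{"type":"array"},"force":{"type":"number"}},"required":["rows"]}

```bash
mkdir -p pics
python3 - <<'E'
from workcell import ctrl
import cv2,numpy as np
s=ctrl.sense()
print({k:np.round(v,3).tolist() for k,v in s.items()})
for c in("scene","top"):
    im=ctrl.camera(c); cv2.imwrite(f"pics/{c}0.png",im[:,:,::-1])
    print(c,{k:np.round(v,3).tolist() for k,v in ctrl.camera_model(c).items()})
    for t in["case","pin_near_left","pin_near_right","pin_far_left","pin_far_right","cotton_reel","parts_tin","mug"]:
        print(t,[(np.round(d["position"]).tolist(),round(float(d["p"]),2)) for d in ctrl.place_of(t,c)[:4]])
E
```

```text
{'time_s': 0.0, 'joints': [-84.467, 18.732, -11.092, 60.273, 0.001, 82.312], 'qvel': [0.005, 0.027, 0.052, 0.033, -0.071, 0.027], 'joint_torque': [-0.001, -44.34, 26.244, 0.016, -0.0, 0.0], 'tool_pos': [125.759, -534.846, 230.507], 'tcp_rot': [[-0.0, 0.229, -0.973], [0.002, -0.973, -0.229], [-1.0, -0.002, -0.0]], 'wrist_force': [-0.303, -0.358, 0.273], 'wrist_torque': [-0.038, 0.006, 0.036], 'grip_width': 0.998}
scene {'fx': 453.986, 'fy': 453.986, 'cx': 317.406, 'cy': 190.926, 'cam_to_world': [[-0.826, 0.272, -0.494, -158.362], [-0.563, -0.436, 0.702, 1078.142], [-0.024, 0.858, 0.513, 734.113], [0.0, 0.0, 0.0, 1.0]]}
case [([505.0, 202.0, 4.0], 0.55)]
pin_near_left [([468.0, 292.0, 72.0], 0.92)]
pin_near_right [([483.0, 112.0, 73.0], 0.61)]
pin_far_left [([529.0, 298.0, 72.0], 0.57)]
pin_far_right [([544.0, 119.0, 73.0], 0.82)]
cotton_reel [([377.0, 313.0, 5.0], 0.7)]
parts_tin [([503.0, 511.0, 2.0], 0.56), ([507.0, 203.0, 0.0], 0.32)]
mug [([503.0, -194.0, -0.0], 0.7)]
top {'fx': 403.469, 'fy': 403.469, 'cx': 315.151, 'cy': 198.168, 'cam_to_world': [[-0.025, 0.992, -0.125, 338.017], [-1.0, -0.025, -0.001, 146.032], [-0.004, 0.125, 0.992, 1283.461], [0.0, 0.0, 0.0, 1.0]]}
case [([507.0, 202.0, -4.0], 0.58), ([379.0, 309.0, -5.0], 0.39), ([483.0, 116.0, 68.0], 0.32)]
pin_near_left [([473.0, 294.0, 75.0], 0.8)]
pin_near_right [([484.0, 114.0, 71.0], 0.7), ([500.0, -193.0, -2.0], 0.64)]
pin_far_left [([532.0, 294.0, 70.0], 0.83)]
pin_far_right [([545.0, 118.0, 77.0], 0.7)]
cotton_reel [([378.0, 309.0, -3.0], 0.51)]
parts_tin [([505.0, 507.0, -3.0], 0.81)]
mug [([501.0, -191.0, 1.0], 0.6)]
```

View pics/scene0.png

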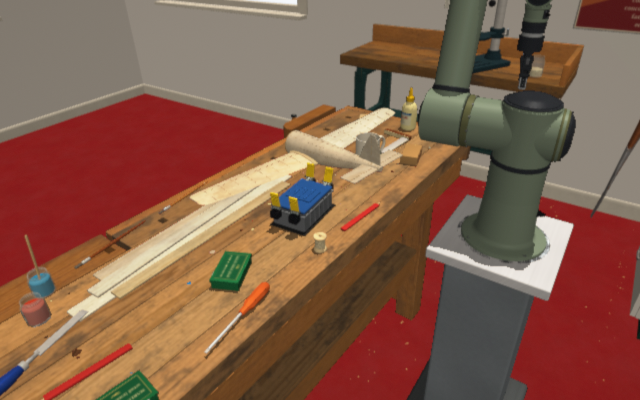

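View pics/top0.png

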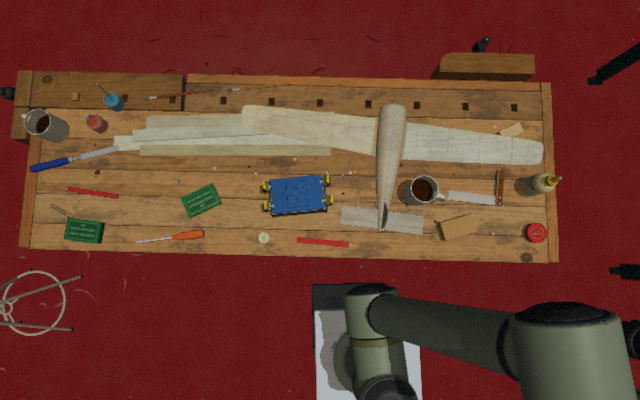

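Run:
```python
import numpy as np
# fit yaw+centre (rigid 2D)
loc=np.array([[-30,88],[-30,-88],[30,88],[30,-88]],float)
A=np.array([[468,292],[483,112],[529,298],[544,119]],float);B=np.array([[473,294],[484,114],[532,294],[545,118]],float)
for P in(A,B,(A+B)/2):
    c=P.mean(0);Q=P-c
    th=np.arctan2((loc[:,0]*Q[:,1]-loc[:,1]*Q[:,0]).sum(),(loc*Q).sum())
    R=np.array([[np.cos(th),-np.sin(th)],[np.sin(th),np.cos(th)]])
    print(c,th,(loc@R.T+c).round(1).tolist())
```

```text
[506.   205.25] 0.08574183533811301 [[468.6, 290.4], [483.6, 115.0], [528.4, 295.5], [543.4, 120.1]]
[508.5 205. ] 0.06381611428368324 [[472.9, 290.9], [484.2, 115.3], [532.8, 294.7], [544.1, 119.1]]
[507.25  205.125] 0.07483859362024323 [[470.8, 290.6], [483.9, 115.1], [530.6, 295.1], [543.7, 119.6]]
```

The scene view shows the case at about (303,205) with four yellow clips standing open. The reel is at (320,243), the tin at (232,270) and the plane to its right. In the top view the case is at (297,195). I'll check the pose fit with an overlay.

```bash
cat > h.py <<'E'
import numpy as np,cv2
from workcell import ctrl
from scipy.spatial.transform import Rotation as Ro
C=np.array([507.2,205.1]);TH=0.075
def c2w(x,y,z): 
    c,s=np.cos(TH),np.sin(TH); return np.array([C[0]+c*x-s*y,C[1]+s*x+c*y,z])
def proj(cam,P):
    m=ctrl.camera_model(cam);T=np.linalg.inv(np.array(m["cam_to_world"]));p=T[:3,:3]@P+T[:3,3]
    return m["fx"]*p[0]/-p[2]+m["cx"], m["fy"]*-p[1]/-p[2]+m["cy"]
def Rgoal(yaw=None):
    yaw=TH+np.pi/2 if yaw is None else yaw
    x=np.array([0,0,-1.]);y=np.array([np.cos(yaw),np.sin(yaw),0]);return np.stack([x,y,np.cross(x,y)],1)
def rows(wps,hand=0):
    s=ctrl.sense();p=np.array(s["tool_pos"]);R=np.array(s["tcp_rot"])
    print("t",s["time_s"],"pos",p.round(1),"F",np.round(s["wrist_force"],1))
    for w in wps:
        P=np.array(w[:3]);G=Rgoal(w[3] if len(w)>3 else None)
        t=R.T@(P-p)/10;a=Ro.from_matrix(R.T@G).as_rotvec()
        print([*[round(float(v),2) for v in t],*[round(float(v),3) for v in a],hand])
E
python3 - <<'E'
from h import *
for cam,(x0,y0,w,h_) in {"scene":(255,150,100,90),"top":(250,160,95,65)}.items():
    im=cv2.imread(f"pics/{cam}0.png"); k=8
    z=cv2.resize(im[y0:y0+h_,x0:x0+w],None,fx=k,fy=k,interpolation=cv2.INTER_CUBIC)
    f=lambda P:tuple(int(round((a+.5-b)*k)) for a,b in zip(proj(cam,P),(x0,y0)))
    for zz in(0,70):
        q=np.array([f(c2w(a,b,zz)) for a,b in((-52,-80),(52,-80),(52,80),(-52,80))])
        cv2.polylines(z,[q],True,(255,255,255) if zz else (0,255,0),1)
    for a in(-30,30):
        for b in(-88,88):
            cv2.circle(z,f(c2w(a,b,73.5)),4,(0,0,255),-1); cv2.line(z,f(c2w(a-13,b,73.5)),f(c2w(a+13,b,73.5)),(0,0,255),1)
    cv2.imwrite(f"pics/{cam}_ov.png",z)
E
```

```text
(no output)
```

View pics/scene_ov.png

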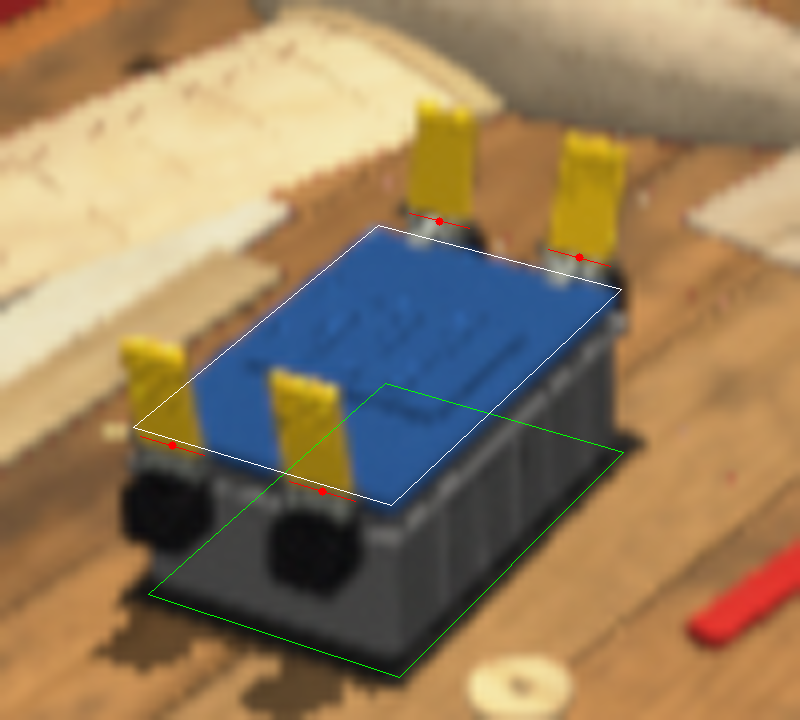

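View pics/top_ov.png

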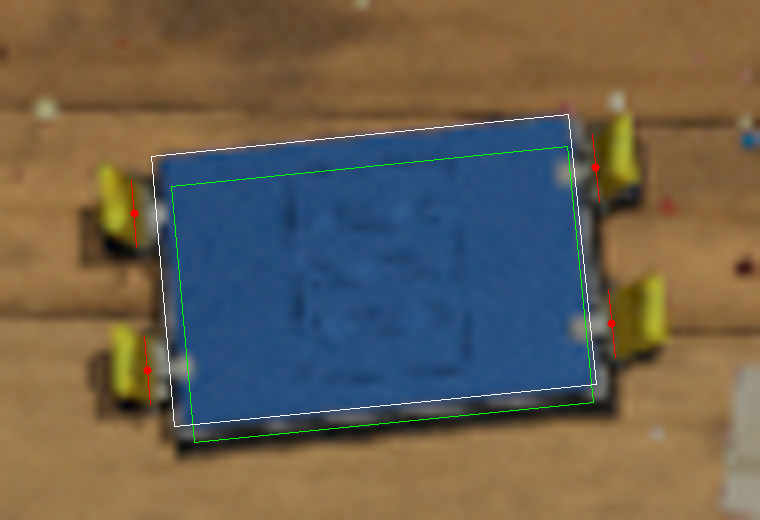

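The overlay fits to about 2–3 mm, so I can move. First the arm goes across to the far right clip, turning the hand and closing it on the way.

Run:
```python
from h import *
y0=np.radians(-76.8);y1=TH+np.pi/2
e=c2w(30,-145,220);print(e)
A=np.array([126,-535,230.]);B=np.array([430,-300,230.])
pts=[A+(B-A)*i/8 for i in range(1,9)]+[B+(e-B)*i/9 for i in range(1,10)]
n=len(pts)
rows([[*p,y0+(y1-y0)*min(1,(i+1)/n)] for i,p in enumerate(pts)])
```

```text
[547.9804721   62.75551259 220.        ]
t 0.9 pos [ 125.8 -535.5  231.3] F [-0.2  0.4 -0.3]
[0.13, -2.03, -4.4, -0.175, 0.0, -0.0, 0]
[0.13, -4.02, -8.77, -0.351, 0.0, -0.0, 0]
[0.13, -6.01, -13.14, -0.527, 0.0, -0.0, 0]
[0.13, -8.0, -17.51, -0.702, 0.0, -0.0, 0]
[0.13, -9.99, -21.88, -0.878, 0.0, -0.0, 0]
[0.13, -11.98, -26.25, -1.054, 0.0, -0.0, 0]
[0.13, -13.97, -30.63, -1.229, 0.0, -0.0, 0]
[0.13, -15.96, -35.0, -1.405, 0.0, -0.0, 0]
[0.24, -19.59, -37.2, -1.581, 0.0, -0.0, 0]
[0.35, -23.21, -39.39, -1.756, 0.0, -0.0, 0]
[0.46, -26.84, -41.59, -1.932, 0.0, -0.0, 0]
[0.57, -30.46, -43.79, -2.108, 0.0, -0.0, 0]
[0.68, -34.08, -45.99, -2.283, 0.0, -0.0, 0]
[0.79, -37.71, -48.19, -2.459, 0.0, 0.0, 0]
[0.9, -41.33, -50.38, -2.635, 0.0, 0.0, 0]
[1.02, -44.96, -52.58, -2.81, 0.0, 0.0, 0]
[1.13, -48.58, -54.78, -2.986, 0.0, 0.0, 0]
```

arm_command --pt "0.1 -2 -4.4 -0.17 0 0 0" --pt "0.1 -4 -8.8 -0.35 0 0 0" --pt "0.1 -6 -13.1 -0.52 0 0 0" --pt "0.1 -8 -17.5 -0.7 0 0 0" --pt "0.1 -10 -21.9 -0.87 0 0 0" --pt "0.1 -12 -26.2 -1.05 0 0 0" --pt "0.1 -14 -30.6 -1.22 0 0 0" --pt "0.1 -16 -35 -1.4 0 0 0" --pt "0.2 -19.6 -37.2 -1.57 0 0 0" --pt "0.3 -23.2 -39.4 -1.74 0 0 0"

```text
time_s: 2.15
tool_pos: [457.0, -218.2, 228.2]
tcp_rot: [[0.0, 0.919, 0.395], [-0.0, 0.395, -0.919], [-1.0, 0.0, 0.0]]
wrist_force: [0.5, -0.2, 0.4]
grip_width: 0.001
```

Run:
```python
from h import *
s=ctrl.sense();R=np.array(s["tcp_rot"]);p=np.array(s["tool_pos"]);print(s["joints"],s["grip_width"])
y0=np.arctan2(R[1,1],R[0,1]);y1=TH+np.pi/2
e=c2w(30,-145,220);n=9
rows([[*(p+(e-p)*min(1,(i+1)/(n-1))),y0+(y1-y0)*min(1,(i+1)/(n-1))] for i in range(n)])
```

```text
[-3.38791948e+01  1.42028481e+01 -1.77193751e+01  5.80704770e+01
  3.19467928e-03  3.28669562e+01] 0.0006002862574042622
t 2.15 pos [ 457.  -218.2  228.2] F [ 0.5 -0.2  0.4]
[0.1, 2.43, -2.78, -0.155, 0.0, -0.0, 0]
[0.2, 4.86, -5.55, -0.31, 0.0, -0.0, 0]
[0.31, 7.29, -8.33, -0.465, 0.0, -0.0, 0]
[0.41, 9.73, -11.11, -0.62, 0.0, -0.0, 0]
[0.51, 12.16, -13.89, -0.775, 0.0, -0.0, 0]
[0.61, 14.59, -16.66, -0.93, 0.0, -0.0, 0]
[0.72, 17.02, -19.44, -1.085, 0.0, -0.0, 0]
[0.82, 19.45, -22.22, -1.24, 0.0, -0.0, 0]
[0.82, 19.45, -22.22, -1.24, 0.0, -0.0, 0]
```

arm_command --pt "0.1 2.4 -2.8 -0.155 0 0 0" --pt "0.2 4.9 -5.6 -0.31 0 0 0" --pt "0.3 7.3 -8.3 -0.465 0 0 0" --pt "0.4 9.7 -11.1 -0.62 0 0 0" --pt "0.5 12.2 -13.9 -0.775 0 0 0" --pt "0.6 14.6 -16.7 -0.93 0 0 0" --pt "0.7 17.0 -19.4 -1.085 0 0 0" --pt "0.8 19.4 -22.2 -1.24 0 0 0" --pt "0.8 19.4 -22.2 -1.24 0 0 0" --pt "0.8 19.4 -22.2 -1.24 0 0 0"

```text
time_s: 3.4
tool_pos: [547.3, 62.1, 220.1]
tcp_rot: [[-0.0, -0.074, 0.997], [-0.0, 0.997, 0.074], [-1.0, -0.0, -0.0]]
wrist_force: [-1.3, -0.0, 0.5]
grip_width: 0.003
```

Run:
```python
from h import *
for c in("scene","top"): cv2.imwrite(f"pics/{c}1.png",cv2.resize(ctrl.camera(c)[100:260,200:440,::-1],None,fx=3.3,fy=3.3))
rows([[*c2w(30,-145,z)] for z in(180,140,98,98)])
```

```text
t 3.5 pos [547.3  61.5 220.2] F [ 0.9 -0.8 -0.4]
[4.02, 0.12, 0.08, -0.002, -0.0, 0.0, 0]
[8.02, 0.12, 0.08, -0.002, -0.0, 0.0, 0]
[12.22, 0.12, 0.08, -0.002, -0.0, 0.0, 0]
[12.22, 0.12, 0.08, -0.002, -0.0, 0.0, 0]
```

View pics/scene1.png

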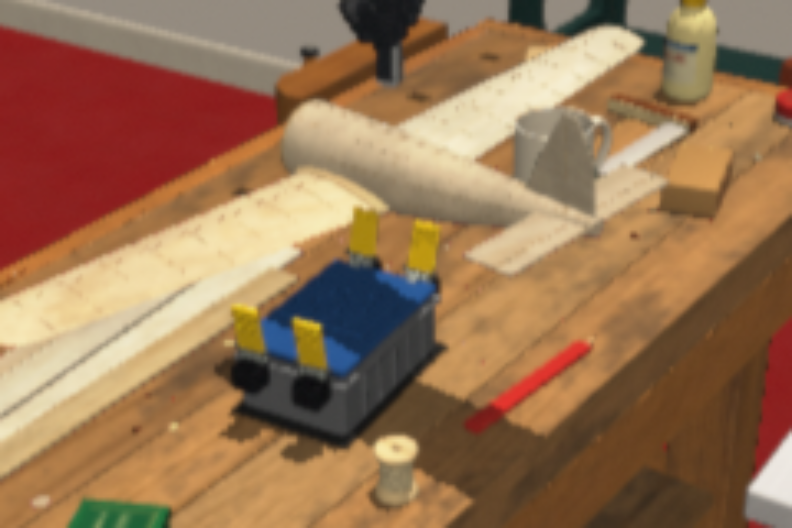

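View pics/top1.png

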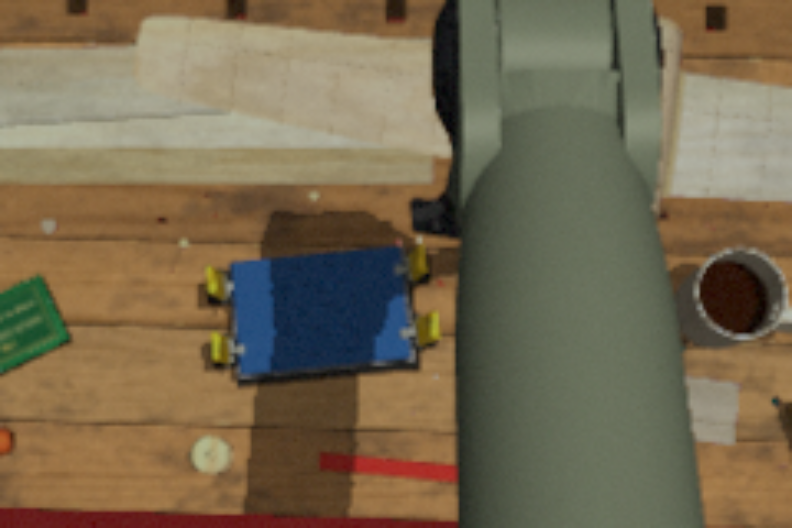

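arm_command --pt "4 0.1 0.1 0 0 0 0" --pt "8 0.1 0.1 0 0 0 0" --pt "12.2 0.1 0.1 0 0 0 0" --pt "12.2 0.1 0.1 0 0 0 0"

```text
time_s: 4.0
tool_pos: [545.2, 61.6, 95.7]
tcp_rot: [[-0.007, -0.071, 0.997], [-0.0, 0.997, 0.071], [-1.0, 0.0, -0.007]]
wrist_force: [-0.6, 0.7, 0.1]
grip_width: 0.002
```

Run:
```python
from h import *
cv2.imwrite(f"pics/scene2.png",cv2.resize(ctrl.camera("scene")[140:240,250:370,::-1],None,fx=6,fy=6))
print(np.array(proj("scene",np.array(ctrl.sense()["tool_pos"]))))
rows([[*c2w(30,y,98)] for y in(-125,-110,-95,-80,-68,-68)])
```

```text
[319.04426238 162.02582826]
t 4.05 pos [547.1  61.8  97.8] F [ 0.5 -0.3  0.2]
[-0.03, 2.09, 0.09, -0.003, -0.003, 0.0, 0]
[-0.03, 3.59, 0.08, -0.003, -0.003, 0.0, 0]
[-0.03, 5.09, 0.08, -0.003, -0.003, 0.0, 0]
[-0.03, 6.59, 0.07, -0.003, -0.003, 0.0, 0]
[-0.03, 7.79, 0.07, -0.003, -0.003, 0.0, 0]
[-0.03, 7.79, 0.07, -0.003, -0.003, 0.0, 0]
```

View pics/scene2.png

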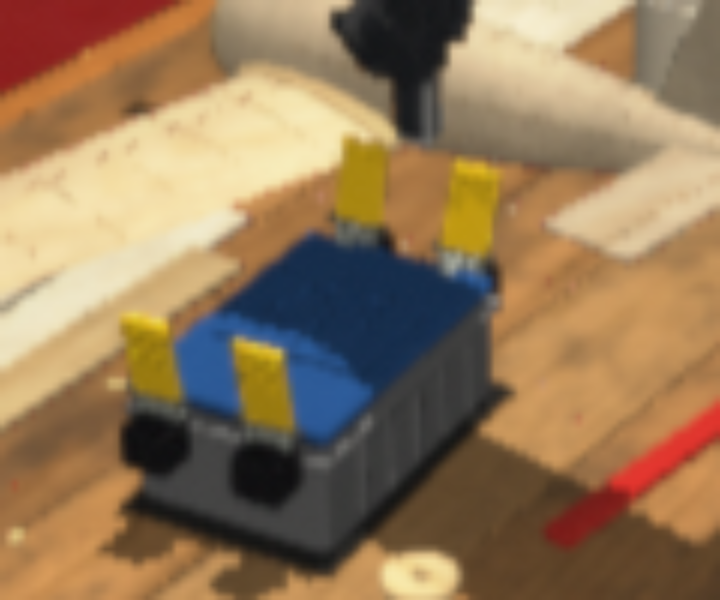

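The finger tips are at (415,135) in this crop, which matches the projected TCP. Next is the inward sweep.

arm_command --pt "0 1.2 0.1 0 0 0 0" --pt "0 2.2 0.1 0 0 0 0" --pt "0 3.2 0.1 0 0 0 0" --pt "0 4.2 0.1 0 0 0 0" --pt "0 5.2 0.1 0 0 0 0" --pt "0 6.2 0.1 0 0 0 0" --pt "0 7.2 0.1 0 0 0 0" --pt "0 7.8 0.1 0 0 0 0" --pt "0 7.8 0.1 0 0 0 0"

```text
time_s: 5.18
tool_pos: [542.4, 140.3, 97.7]
tcp_rot: [[-0.003, -0.072, 0.997], [0.0, 0.997, 0.072], [-1.0, 0.001, -0.003]]
wrist_force: [-0.6, 0.3, 0.2]
grip_width: 0.002
```

Run:
```python
from h import *
cv2.imwrite(f"pics/scene3.png",cv2.resize(ctrl.camera("scene")[140:240,250:370,::-1],None,fx=6,fy=6))
rows([[*c2w(30,-68,z)] for z in(94,90,86,84,82,80)])
```

```text
t 5.225 pos [542.4 140.   97.7] F [0.5 0.1 0.2]
[0.37, -0.05, -0.03, -0.003, -0.003, -0.0, 0]
[0.77, -0.05, -0.02, -0.003, -0.003, -0.0, 0]
[1.17, -0.05, -0.02, -0.003, -0.003, -0.0, 0]
[1.37, -0.05, -0.02, -0.003, -0.003, -0.0, 0]
[1.57, -0.05, -0.02, -0.003, -0.003, -0.0, 0]
[1.77, -0.05, -0.02, -0.003, -0.003, -0.0, 0]
```

View pics/scene3.png

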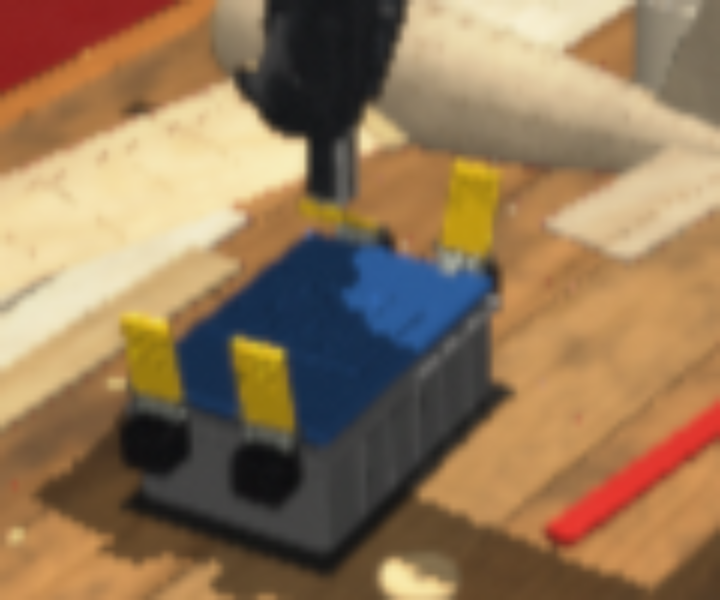

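arm_command --pt "0.2 0.5 0 0 0 0 0" --pt "0.5 0.7 0 0 0 0 0" --pt "0.8 0.7 0 0 0 0 0" --pt "0.8 0.7 0 0 0 0 0"

```text
time_s: 5.72
tool_pos: [542.3, 147.7, 90.2]
tcp_rot: [[-0.002, -0.072, 0.997], [0.002, 0.997, 0.072], [-1.0, 0.002, -0.002]]
wrist_force: [-0.4, 1.0, 5.0]
grip_width: -0.001
```

arm_command --pt "0.2 0 0 0 0 0 0" --pt "0.2 0 0 0 0 0 0"

```text
time_s: 5.98
tool_pos: [542.5, 148.3, 88.5]
tcp_rot: [[-0.002, -0.072, 0.997], [0.003, 0.997, 0.072], [-1.0, 0.004, -0.001]]
wrist_force: [-0.9, 0.4, 3.5]
grip_width: -0.001
```

arm_command --pt "0.3 0 0 0 0 0 0" --pt "0.3 0 0 0 0 0 0"

```text
time_s: 6.22
tool_pos: [542.6, 148.4, 85.2]
tcp_rot: [[-0.002, -0.073, 0.997], [0.004, 0.997, 0.073], [-1.0, 0.004, -0.001]]
wrist_force: [0.4, 0.6, 0.6]
grip_width: 0.001
```

arm_command --pt "0.3 0 0 0 0 0 0" --pt "0.3 0 0 0 0 0 0"

```text
time_s: 6.48
tool_pos: [541.9, 148.0, 81.4]
tcp_rot: [[-0.003, -0.072, 0.997], [0.003, 0.997, 0.072], [-1.0, 0.003, -0.003]]
wrist_force: [0.1, 0.7, -0.3]
grip_width: -0.003
```

arm_command --pt "0.2 0 0 0 0 0 0" --pt "0.2 0 0 0 0 0 0"

```text
time_s: 6.72
tool_pos: [541.5, 147.9, 78.9]
tcp_rot: [[-0.004, -0.072, 0.997], [0.002, 0.997, 0.072], [-1.0, 0.003, -0.004]]
wrist_force: [-1.1, 1.3, 0.4]
grip_width: 0.0
```

Run:
```python
from h import *
cv2.imwrite(f"pics/scene4.png",cv2.resize(ctrl.camera("scene")[150:230,260:360,::-1],None,fx=8,fy=7))
print(ctrl.sense()["wrist_force"])
```

```text
[ 0.08720665 -0.38341729  0.19589736]
```

View pics/scene4.png

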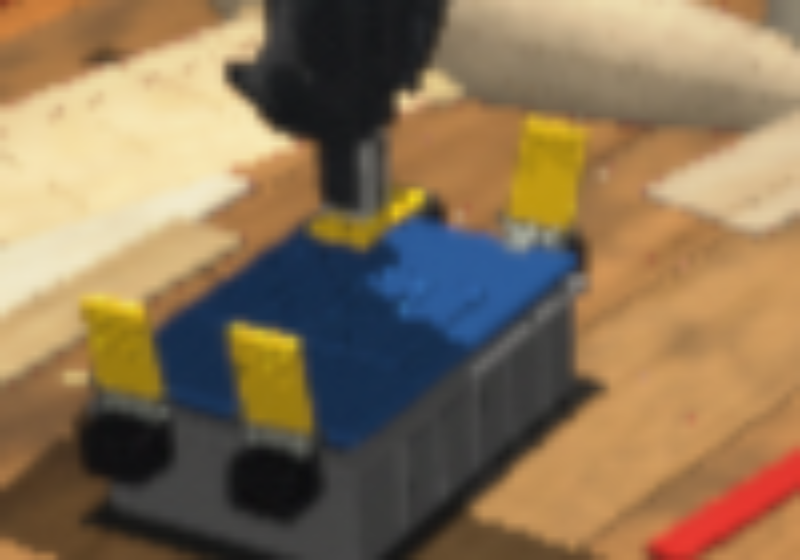

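The clip now lies over the lid and looks shut. A gentle press will confirm whether it is on its stop.

arm_command --pt "0.2 0 0 0 0 0 0" --pt "0.2 0 0 0 0 0 0"

```text
time_s: 7.02
tool_pos: [541.5, 147.9, 76.9]
tcp_rot: [[-0.004, -0.072, 0.997], [0.002, 0.997, 0.072], [-1.0, 0.003, -0.004]]
wrist_force: [-0.1, -0.7, -0.2]
grip_width: -0.004
```

arm_command --pt "0.15 0 0 0 0 0 0" --pt "0.15 0 0 0 0 0 0"

```text
time_s: 7.28
tool_pos: [541.7, 147.9, 76.3]
tcp_rot: [[-0.003, -0.072, 0.997], [0.002, 0.997, 0.072], [-1.0, 0.003, -0.003]]
wrist_force: [-2.4, -0.4, 6.8]
grip_width: -0.0
```

Contact came at z≈76.3, so the clip is on its stop. Next is near_left.

Run:
```python
from h import *
rows([[*c2w(30,-60,110)],[*c2w(30,-60,155)],[*c2w(10,-10,155)],[*c2w(-10,40,155)],[*c2w(-30,95,155)],[*c2w(-30,145,150)],[*c2w(-30,147,120)],[*c2w(-30,147,98)],[*c2w(-30,147,98)]])
```

```text
t 7.275 pos [541.7 147.9  76.3] F [-2.4 -0.4  6.8]
[-3.37, -0.03, -0.02, -0.003, -0.003, -0.003, 0]
[-7.87, -0.02, -0.04, -0.003, -0.003, -0.003, 0]
[-7.85, 4.98, -2.05, -0.003, -0.003, -0.003, 0]
[-7.84, 9.97, -4.07, -0.003, -0.003, -0.003, 0]
[-7.81, 15.47, -6.08, -0.003, -0.003, -0.003, 0]
[-7.3, 20.46, -6.09, -0.003, -0.003, -0.003, 0]
[-4.3, 20.66, -6.08, -0.003, -0.003, -0.003, 0]
[-2.1, 20.65, -6.08, -0.003, -0.003, -0.003, 0]
[-2.1, 20.65, -6.08, -0.003, -0.003, -0.003, 0]
```

arm_command --pt "-3.4 0 0 0 0 0 0" --pt "-7.9 0 0 0 0 0 0" --pt "-7.9 5 -2 0 0 0 0" --pt "-7.9 10 -4 0 0 0 0" --pt "-7.9 15.5 -6.1 0 0 0 0" --pt "-7.5 20.6 -6.1 0 0 0 0" --pt "-7 20.7 -6.1 0 0 0 0" --pt "-4.3 20.7 -6.1 0 0 0 0" --pt "-2.1 20.7 -6.1 0 0 0 0" --pt "-2.1 20.7 -6.1 0 0 0 0"

```text
time_s: 8.52
tool_pos: [464.7, 348.2, 96.2]
tcp_rot: [[-0.007, -0.071, 0.997], [0.0, 0.997, 0.071], [-1.0, 0.001, -0.007]]
wrist_force: [-0.1, -0.4, 0.2]
grip_width: 0.0
```

Run:
```python
from h import *
cv2.imwrite(f"pics/scene5.png",cv2.resize(ctrl.camera("scene")[140:240,250:370,::-1],None,fx=6,fy=6))
rows([[*c2w(-30,y,98)] for y in(125,110,95,80,68,60,60)])
```

```text
t 8.575 pos [465.6 348.8  97.5] F [ 0.2 -0.3  0.9]
[-0.06, -2.14, 0.08, -0.004, -0.005, -0.002, 0]
[-0.06, -3.64, 0.08, -0.004, -0.005, -0.002, 0]
[-0.06, -5.14, 0.09, -0.004, -0.005, -0.002, 0]
[-0.06, -6.64, 0.09, -0.004, -0.005, -0.002, 0]
[-0.07, -7.84, 0.1, -0.004, -0.005, -0.002, 0]
[-0.07, -8.64, 0.1, -0.004, -0.005, -0.002, 0]
[-0.07, -8.64, 0.1, -0.004, -0.005, -0.002, 0]
```

View pics/scene5.png

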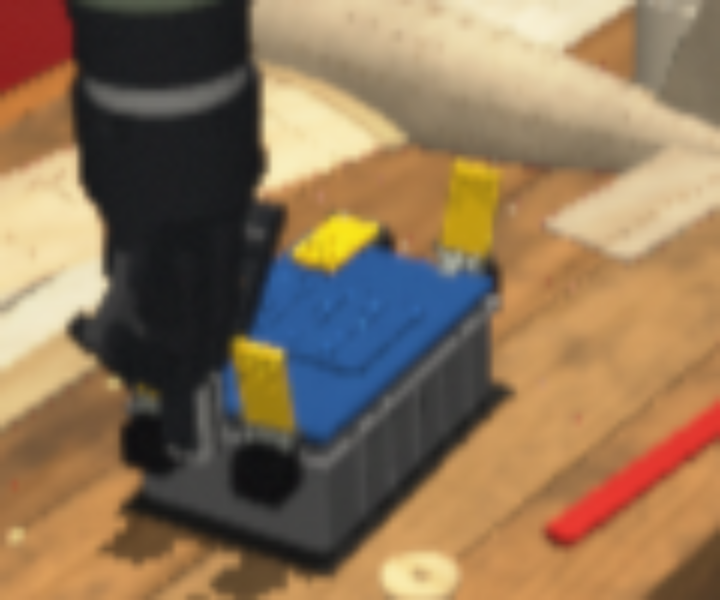

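The far right clip lies flat at (335,243). The fingers are outside near_left, so I'll sweep inward.

arm_command --pt "0 -1.2 0.1 0 0 0 0" --pt "0 -2.2 0.1 0 0 0 0" --pt "0 -3.2 0.1 0 0 0 0" --pt "0 -4.2 0.1 0 0 0 0" --pt "0 -5.2 0.1 0 0 0 0" --pt "0 -6.2 0.1 0 0 0 0" --pt "0 -7.2 0.1 0 0 0 0" --pt "0 -8.0 0.1 0 0 0 0" --pt "0 -8.6 0.1 0 0 0 0" --pt "0 -8.6 0.1 0 0 0 0"

```text
time_s: 9.82
tool_pos: [472.8, 262.5, 97.3]
tcp_rot: [[-0.005, -0.071, 0.997], [0.0, 0.998, 0.071], [-1.0, 0.001, -0.005]]
wrist_force: [-0.8, 0.4, 0.5]
grip_width: -0.002
```

Run:
```python
from h import *
cv2.imwrite(f"pics/scene6.png",cv2.resize(ctrl.camera("scene")[140:240,250:370,::-1],None,fx=6,fy=6))
rows([[*c2w(-30,60,z)] for z in(94,90)])
```

```text
t 9.875 pos [472.8 262.7  97.3] F [-1.   0.2 -0.1]
[0.33, -0.0, 0.0, -0.004, -0.005, -0.001, 0]
[0.73, -0.0, 0.01, -0.004, -0.005, -0.001, 0]
```

View pics/scene6.png

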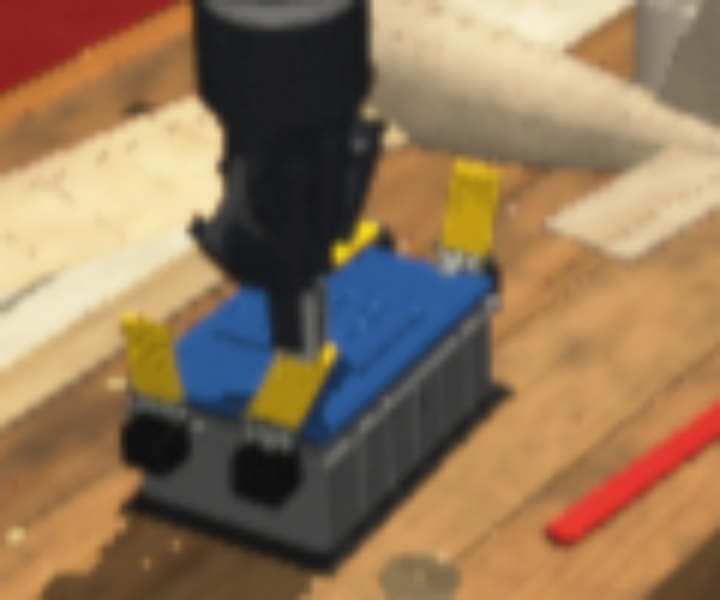

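The near left clip is tilted inward under the finger at (290,360). Pressing down.

arm_command --pt "0.3 0 0 0 0 0 0" --pt "0.5 0 0 0 0 0 0" --pt "0.5 0 0 0 0 0 0"

```text
time_s: 10.25
tool_pos: [473.0, 262.9, 92.4]
tcp_rot: [[-0.004, -0.071, 0.997], [0.001, 0.997, 0.071], [-1.0, 0.001, -0.004]]
wrist_force: [0.1, -0.2, 2.7]
grip_width: -0.0
```

arm_command --pt "0.3 0 0 0 0 0 0" --pt "0.3 0 0 0 0 0 0"

```text
time_s: 10.5
tool_pos: [473.3, 262.8, 89.7]
tcp_rot: [[-0.004, -0.071, 0.997], [0.0, 0.997, 0.071], [-1.0, 0.001, -0.004]]
wrist_force: [-0.1, -1.1, 5.4]
grip_width: -0.0
```

arm_command --pt "0.3 0 0 0 0 0 0" --pt "0.3 0 0 0 0 0 0"

```text
time_s: 10.75
tool_pos: [473.6, 262.7, 86.8]
tcp_rot: [[-0.003, -0.071, 0.997], [-0.0, 0.997, 0.071], [-1.0, 0.0, -0.003]]
wrist_force: [-0.1, -1.2, 4.1]
grip_width: 0.002
```

arm_command --pt "0.3 0 0 0 0 0 0" --pt "0.3 0 0 0 0 0 0"

```text
time_s: 11.0
tool_pos: [473.3, 262.8, 83.3]
tcp_rot: [[-0.004, -0.071, 0.997], [0.0, 0.997, 0.071], [-1.0, 0.0, -0.004]]
wrist_force: [0.6, -0.2, 1.2]
grip_width: 0.001
```

arm_command --pt "0.25 0 0 0 0 0 0" --pt "0.25 0 0 0 0 0 0"

```text
time_s: 11.25
tool_pos: [472.5, 262.8, 80.1]
tcp_rot: [[-0.005, -0.071, 0.997], [0.0, 0.997, 0.071], [-1.0, 0.0, -0.005]]
wrist_force: [0.1, -0.1, 0.4]
grip_width: -0.002
```

arm_command --pt "0.2 0 0 0 0 0 0" --pt "0.2 0 0 0 0 0 0"

```text
time_s: 11.5
tool_pos: [472.2, 262.7, 77.7]
tcp_rot: [[-0.006, -0.071, 0.997], [-0.0, 0.997, 0.071], [-1.0, 0.0, -0.006]]
wrist_force: [0.4, -0.2, 1.5]
grip_width: -0.0
```

arm_command --pt "0.15 0 0 0 0 0 0" --pt "0.15 0 0 0 0 0 0"

```text
time_s: 11.75
tool_pos: [472.4, 262.8, 76.8]
tcp_rot: [[-0.005, -0.071, 0.997], [0.0, 0.997, 0.071], [-1.0, 0.001, -0.005]]
wrist_force: [-1.5, -1.1, 4.7]
grip_width: 0.001
```

Contact came at z≈76.8. I'll lift and take a look on the way to far_left.

Run:
```python
from h import *
rows([[*c2w(-30,60,110)],[*c2w(-30,60,155)],[*c2w(0,105,155)],[*c2w(30,147,150)],[*c2w(30,147,150)],[*c2w(30,147,120)],[*c2w(30,147,98)]])
```

```text
t 11.75 pos [472.4 262.8  76.8] F [-1.5 -1.1  4.7]
[-3.32, -0.01, 0.02, -0.004, -0.005, -0.001, 0]
[-7.82, -0.01, -0.01, -0.004, -0.005, -0.001, 0]
[-7.83, 4.5, 2.98, -0.004, -0.005, -0.001, 0]
[-7.34, 8.71, 5.96, -0.004, -0.005, -0.001, 0]
[-7.34, 8.71, 5.96, -0.004, -0.005, -0.001, 0]
[-4.34, 8.71, 5.98, -0.004, -0.005, -0.001, 0]
[-2.14, 8.71, 5.99, -0.004, -0.005, -0.001, 0]
```

arm_command --pt "-3.3 0 0 0 0 0 0" --pt "-7.9 0 0 0 0 0 0" --pt "-7.9 4.5 3 0 0 0 0" --pt "-7.9 8.7 6 0 0 0 0" --pt "-7.5 8.7 6 0 0 0 0"

```text
time_s: 12.38
tool_pos: [528.1, 356.6, 151.3]
tcp_rot: [[-0.003, -0.074, 0.997], [0.002, 0.997, 0.074], [-1.0, 0.002, -0.003]]
wrist_force: [0.6, -0.6, -0.6]
grip_width: 0.002
```

Run:
```python
from h import *
cv2.imwrite(f"pics/scene7.png",cv2.resize(ctrl.camera("scene")[140:240,250:370,::-1],None,fx=6,fy=6))
cv2.imwrite(f"pics/top7.png",cv2.resize(ctrl.camera("top")[150:230,240:350,::-1],None,fx=6,fy=6))
rows([[*c2w(30,147,z)] for z in(120,98)])
```

```text
t 12.475 pos [525.5 353.5 150.3] F [-0.3  0.1  0.1]
[3.03, 0.04, 0.09, -0.003, -0.008, 0.001, 0]
[5.23, 0.04, 0.11, -0.003, -0.008, 0.001, 0]
```

View pics/scene7.png

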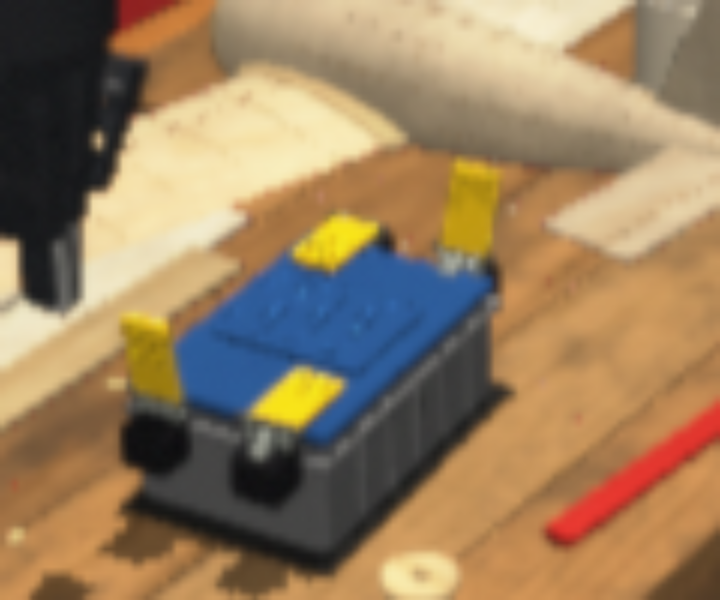

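View pics/top7.png

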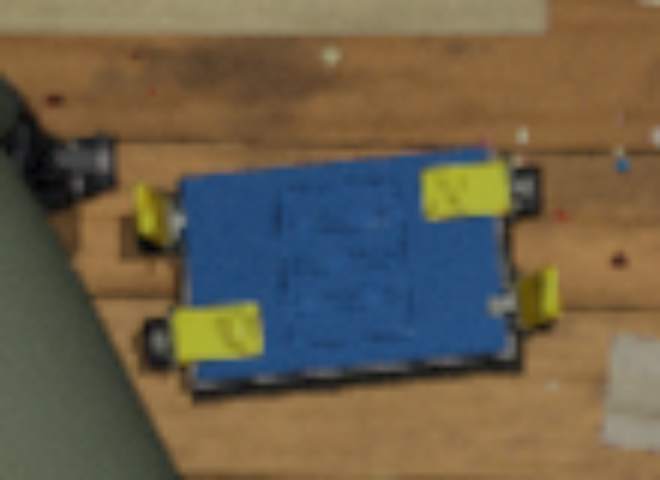

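The first diagonal is flat, with clips at (300,395) and (335,243) in the scene crop, and the other two still stand open. Next is far_left.

arm_command --pt "3 0 0.1 0 0 0 0" --pt "5.2 0 0.1 0 0 0 0" --pt "5.2 -1.2 0.1 0 0 0 0" --pt "5.2 -2.2 0.1 0 0 0 0" --pt "5.2 -3.2 0.1 0 0 0 0" --pt "5.2 -4.2 0.1 0 0 0 0" --pt "5.2 -5.2 0.1 0 0 0 0" --pt "5.2 -6.2 0.1 0 0 0 0" --pt "5.2 -7.2 0.1 0 0 0 0" --pt "5.2 -7.9 0.1 0 0 0 0"

```text
time_s: 13.72
tool_pos: [531.8, 274.1, 98.3]
tcp_rot: [[-0.008, -0.072, 0.997], [-0.001, 0.997, 0.072], [-1.0, -0.001, -0.008]]
wrist_force: [-0.7, 1.1, -0.0]
grip_width: -0.002
```

Run:
```python
from h import *
cv2.imwrite(f"pics/scene8.png",cv2.resize(ctrl.camera("scene")[140:240,250:370,::-1],None,fx=6,fy=6))
rows([[*c2w(30,60,z)] for z in(98,94,90)])
```

```text
t 13.775 pos [531.8 273.3  98.3] F [-0.7 -0.5  0.4]
[0.03, -0.62, 0.04, -0.004, -0.008, 0.002, 0]
[0.43, -0.62, 0.04, -0.004, -0.008, 0.002, 0]
[0.83, -0.62, 0.04, -0.004, -0.008, 0.002, 0]
```

View pics/scene8.png

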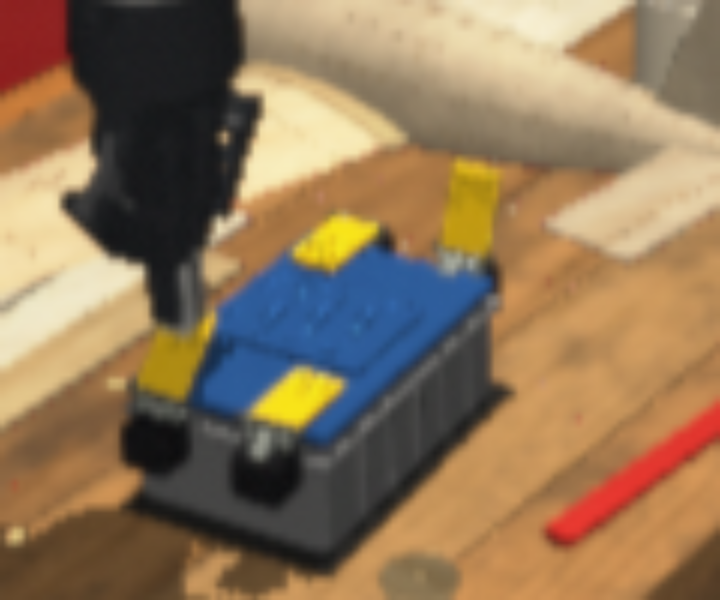

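The far left clip is tilted in, with the finger at (180,325). Continuing inward, then down.

arm_command --pt "0 -0.6 0 0 0 0 0" --pt "0.3 -0.6 0 0 0 0 0" --pt "0.6 -0.6 0 0 0 0 0" --pt "0.6 -0.6 0 0 0 0 0"

```text
time_s: 14.28
tool_pos: [532.2, 267.4, 92.0]
tcp_rot: [[-0.008, -0.071, 0.997], [-0.002, 0.997, 0.071], [-1.0, -0.002, -0.008]]
wrist_force: [-0.3, 0.7, -0.3]
grip_width: 0.003
```

arm_command --pt "0.3 0 0 0 0 0 0" --pt "0.3 0 0 0 0 0 0"

```text
time_s: 14.52
tool_pos: [532.4, 267.5, 89.2]
tcp_rot: [[-0.007, -0.071, 0.997], [-0.002, 0.997, 0.071], [-1.0, -0.002, -0.007]]
wrist_force: [0.5, -0.7, 3.8]
grip_width: -0.006
```

arm_command --pt "0.3 0 0 0 0 0 0" --pt "0.3 0 0 0 0 0 0"

```text
time_s: 14.78
tool_pos: [532.8, 267.4, 86.5]
tcp_rot: [[-0.006, -0.071, 0.997], [-0.003, 0.997, 0.071], [-1.0, -0.002, -0.007]]
wrist_force: [0.1, -0.8, 3.7]
grip_width: -0.0
```

arm_command --pt "0.3 0 0 0 0 0 0" --pt "0.3 0 0 0 0 0 0"

```text
time_s: 15.02
tool_pos: [533.0, 267.3, 83.5]
tcp_rot: [[-0.006, -0.071, 0.997], [-0.003, 0.997, 0.071], [-1.0, -0.002, -0.006]]
wrist_force: [0.4, -0.4, 2.7]
grip_width: 0.006
```

arm_command --pt "0.25 0 0 0 0 0 0" --pt "0.25 0 0 0 0 0 0"

```text
time_s: 15.28
tool_pos: [532.8, 267.3, 80.5]
tcp_rot: [[-0.007, -0.071, 0.997], [-0.003, 0.997, 0.071], [-1.0, -0.002, -0.007]]
wrist_force: [0.9, -0.5, 1.6]
grip_width: -0.005
```

arm_command --pt "0.25 0 0 0 0 0 0" --pt "0.25 0 0 0 0 0 0"

```text
time_s: 15.52
tool_pos: [531.9, 267.4, 77.2]
tcp_rot: [[-0.008, -0.071, 0.997], [-0.003, 0.997, 0.071], [-1.0, -0.002, -0.009]]
wrist_force: [0.2, 0.9, -0.1]
grip_width: -0.002
```

arm_command --pt "0.2 0 0 0 0 0 0" --pt "0.2 0 0 0 0 0 0"

```text
time_s: 15.78
tool_pos: [531.4, 267.3, 74.7]
tcp_rot: [[-0.009, -0.072, 0.997], [-0.003, 0.997, 0.072], [-1.0, -0.002, -0.01]]
wrist_force: [-0.3, -0.1, -0.0]
grip_width: -0.0
```

arm_command --pt "0.2 0 0 0 0 0 0" --pt "0.2 0 0 0 0 0 0"

```text
time_s: 16.02
tool_pos: [531.8, 267.4, 73.8]
tcp_rot: [[-0.008, -0.072, 0.997], [-0.003, 0.997, 0.072], [-1.0, -0.002, -0.008]]
wrist_force: [-0.8, -1.0, 8.3]
grip_width: 0.002
```

On the stop at z≈73.8. Next is near_right.

Run:
```python
from h import *
rows([[*c2w(30,60,110)],[*c2w(30,60,155)],[*c2w(10,10,155)],[*c2w(-10,-40,155)],[*c2w(-30,-95,155)],[*c2w(-30,-147,155)],[*c2w(-30,-147,130)],[*c2w(-30,-147,98)]])
```

```text
t 16.025 pos [531.8 267.4  73.8] F [-0.8 -1.   8.3]
[-3.62, -0.04, 0.05, -0.003, -0.008, 0.002, 0]
[-8.12, -0.05, 0.02, -0.003, -0.008, 0.002, 0]
[-8.09, -5.05, -1.97, -0.003, -0.008, 0.002, 0]
[-8.06, -10.06, -3.95, -0.003, -0.008, 0.002, 0]
[-8.03, -15.57, -5.93, -0.003, -0.008, 0.002, 0]
[-8.02, -20.77, -5.92, -0.003, -0.008, 0.002, 0]
[-5.52, -20.76, -5.89, -0.003, -0.008, 0.002, 0]
[-2.32, -20.76, -5.87, -0.003, -0.008, 0.002, 0]
```

arm_command --pt "-3.6 0 0 0 0 0 0" --pt "-8.1 0 0 0 -0.008 0 0" --pt "-8.1 -5 -2 0 -0.008 0 0" --pt "-8.1 -10 -4 0 -0.008 0 0" --pt "-8.1 -15.5 -5.9 0 -0.008 0 0" --pt "-8.1 -20.8 -5.9 0 -0.008 0 0" --pt "-8 -20.8 -5.9 0 -0.008 0 0" --pt "-5.5 -20.8 -5.9 0 -0.008 0 0" --pt "-2.3 -20.8 -5.9 0 -0.008 0 0" --pt "-2.3 -20.8 -5.9 0 -0.008 0 0"

```text
time_s: 17.27
tool_pos: [485.9, 56.6, 96.0]
tcp_rot: [[-0.005, -0.073, 0.997], [-0.002, 0.997, 0.073], [-1.0, -0.001, -0.005]]
wrist_force: [-0.2, 1.1, 0.8]
grip_width: 0.001
```

Run:
```python
from h import *
cv2.imwrite(f"pics/scene9.png",cv2.resize(ctrl.camera("scene")[140:240,250:370,::-1],None,fx=6,fy=6))
rows([[*c2w(-30,y,98)] for y in(-125,-60)])
```

```text
t 17.325 pos [487.1  56.6  97.3] F [-0.1 -0.3 -0. ]
[-0.07, 2.16, 0.11, -0.002, -0.003, 0.001, 0]
[-0.08, 8.66, 0.1, -0.002, -0.003, 0.001, 0]
```

View pics/scene9.png

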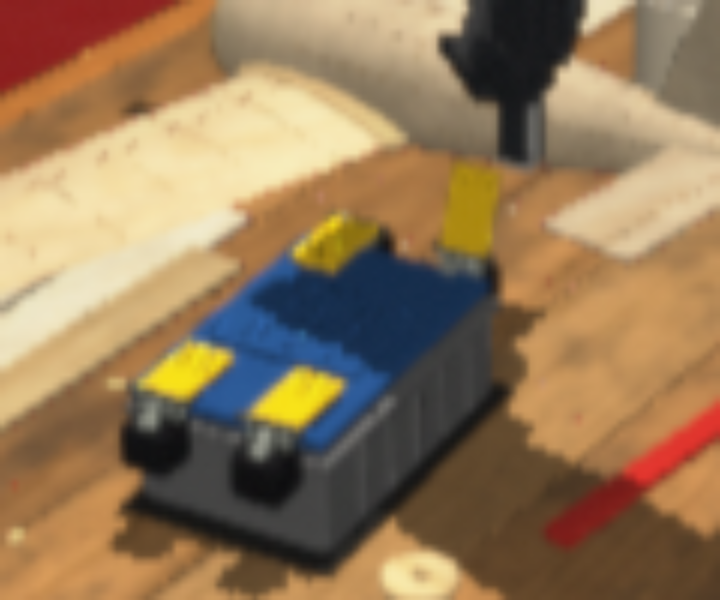

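Three clips are flat and the fingers are outside the last one at (520,160). Sweeping in.

arm_command --pt "0 1.2 0.1 0 0 0 0" --pt "0 2.2 0.1 0 0 0 0" --pt "0 3.2 0.1 0 0 0 0" --pt "0 4.2 0.1 0 0 0 0" --pt "0 5.2 0.1 0 0 0 0" --pt "0 6.2 0.1 0 0 0 0" --pt "0 7.2 0.1 0 0 0 0" --pt "0 8.0 0.1 0 0 0 0" --pt "0 8.6 0.1 0 0 0 0" --pt "0 8.6 0.1 0 0 0 0"

```text
time_s: 18.58
tool_pos: [481.8, 143.1, 97.2]
tcp_rot: [[-0.003, -0.073, 0.997], [-0.001, 0.997, 0.073], [-1.0, -0.001, -0.003]]
wrist_force: [0.3, 0.3, 0.5]
grip_width: -0.0
```

arm_command --pt "0.3 0 0 0 0 0 0" --pt "0.5 0 0 0 0 0 0" --pt "0.5 0 0 0 0 0 0"

```text
time_s: 18.95
tool_pos: [481.9, 142.9, 92.0]
tcp_rot: [[-0.003, -0.073, 0.997], [-0.001, 0.997, 0.073], [-1.0, -0.001, -0.003]]
wrist_force: [0.4, -0.4, 0.3]
grip_width: -0.004
```

Run:
```python
from h import *
cv2.imwrite(f"pics/scene10.png",cv2.resize(ctrl.camera("scene")[140:240,250:370,::-1],None,fx=6,fy=6))
rows([[*c2w(-30,-60,90)]])
```

```text
t 19.0 pos [481.8 142.9  92. ] F [ 0.6 -0.  -0.2]
[0.2, 0.02, -0.0, -0.002, -0.003, 0.001, 0]
```

View pics/scene10.png

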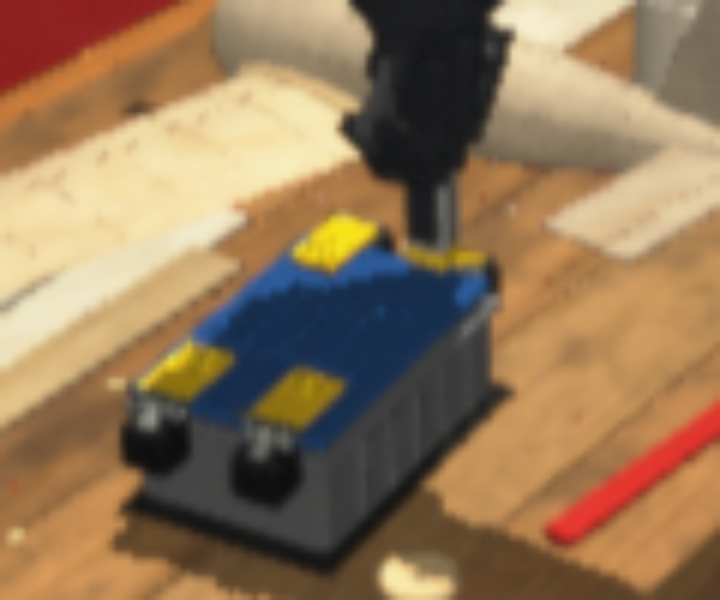

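The last clip is tilted in at (445,258) with the finger above it. Pressing.

arm_command --pt "0.3 0 0 0 0 0 0" --pt "0.3 0 0 0 0 0 0"

```text
time_s: 19.25
tool_pos: [482.1, 143.0, 89.2]
tcp_rot: [[-0.002, -0.073, 0.997], [-0.001, 0.997, 0.073], [-1.0, -0.0, -0.002]]
wrist_force: [0.5, 0.4, 3.4]
grip_width: 0.0
```

arm_command --pt "0.3 0 0 0 0 0 0" --pt "0.3 0 0 0 0 0 0"

```text
time_s: 19.5
tool_pos: [482.3, 143.1, 86.3]
tcp_rot: [[-0.002, -0.073, 0.997], [-0.0, 0.997, 0.073], [-1.0, -0.0, -0.002]]
wrist_force: [0.0, 0.8, 3.4]
grip_width: -0.003
```

arm_command --pt "0.3 0 0 0 0 0 0" --pt "0.3 0 0 0 0 0 0"

```text
time_s: 19.75
tool_pos: [482.2, 143.0, 83.0]
tcp_rot: [[-0.002, -0.073, 0.997], [-0.001, 0.997, 0.073], [-1.0, -0.001, -0.002]]
wrist_force: [0.5, 1.1, 2.0]
grip_width: -0.003
```

arm_command --pt "0.3 0 0 0 0 0 0" --pt "0.3 0 0 0 0 0 0"

```text
time_s: 20.0
tool_pos: [481.3, 142.5, 79.2]
tcp_rot: [[-0.004, -0.073, 0.997], [-0.002, 0.997, 0.073], [-1.0, -0.001, -0.004]]
wrist_force: [0.7, 0.4, 0.4]
grip_width: -0.002
```

arm_command --pt "0.2 0 0 0 0 0 0" --pt "0.2 0 0 0 0 0 0"

```text
time_s: 20.25
tool_pos: [480.9, 142.4, 76.8]
tcp_rot: [[-0.005, -0.073, 0.997], [-0.002, 0.997, 0.073], [-1.0, -0.002, -0.005]]
wrist_force: [-0.5, 0.4, 0.7]
grip_width: 0.001
```

arm_command --pt "0.2 0 0 0 0 0 0" --pt "0.2 0 0 0 0 0 0"

```text
time_s: 20.5
tool_pos: [480.9, 142.4, 74.9]
tcp_rot: [[-0.005, -0.073, 0.997], [-0.002, 0.997, 0.073], [-1.0, -0.002, -0.005]]
wrist_force: [-0.5, 0.3, 0.8]
grip_width: 0.001
```

arm_command --pt "0.2 0 0 0 0 0 0" --pt "0.2 0 0 0 0 0 0"

```text
time_s: 20.75
tool_pos: [481.1, 142.4, 74.3]
tcp_rot: [[-0.004, -0.073, 0.997], [-0.002, 0.997, 0.073], [-1.0, -0.002, -0.004]]
wrist_force: [-5.3, -0.5, 14.5]
grip_width: 0.004
```

arm_command --pt "0.15 0 0 0 0 0 0" --pt "0.15 0 0 0 0 0 0"

```text
time_s: 21.0
tool_pos: [481.2, 142.4, 74.3]
tcp_rot: [[-0.003, -0.073, 0.997], [-0.002, 0.997, 0.073], [-1.0, -0.002, -0.003]]
wrist_force: [-4.1, -1.3, 16.7]
grip_width: 0.002
```

On a hard stop at 74.3. Retreating up and clear to the right.

arm_command --pt "-3 0 0 0 0 0 0" --pt "-8 0 0 0 0 0 0" --pt "-13 -4 0 0 0 0 0" --pt "-17 -9 0 0 0 0 0" --pt "-17 -14.5 0 0 0 0 0" --pt "-17 -20 0 0 0 0 0" --pt "-17 -20 0 0 0 0 0" --pt "-17 -20 0 0 0 0 0"

```text
time_s: 22.0
tool_pos: [495.9, -56.4, 244.4]
tcp_rot: [[-0.004, -0.072, 0.997], [-0.001, 0.997, 0.072], [-1.0, -0.001, -0.004]]
wrist_force: [0.4, 0.7, 0.1]
grip_width: 0.001
```

Run:
```python
from h import *
cv2.imwrite(f"pics/scene11.png",cv2.resize(ctrl.camera("scene")[140:240,250:370,::-1],None,fx=6,fy=6))
cv2.imwrite(f"pics/top11.png",cv2.resize(ctrl.camera("top")[150:230,240:350,::-1],None,fx=6,fy=6))
for t in["cotton_reel","parts_tin","mug"]:print(t,[np.round(d["position"]).tolist() for d in ctrl.place_of(t,"scene")[:1]])
print(ctrl.sense()["wrist_force"],ctrl.sense()["qvel"])
```

```text
cotton_reel [[375.0, 313.0, -1.0]]
parts_tin [[500.0, 509.0, 4.0]]
mug [[510.0, -192.0, -2.0]]
[-0.35022072  0.48657422  0.35249164] [-0.3385988  -0.01927514  0.1221343  -0.00269859 -0.05990615 -0.16601477]
```

View pics/scene11.png

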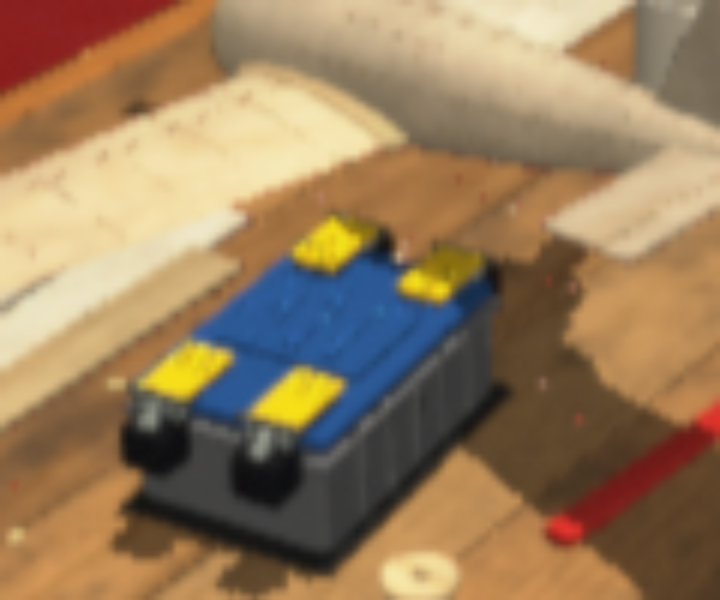

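View pics/top11.png

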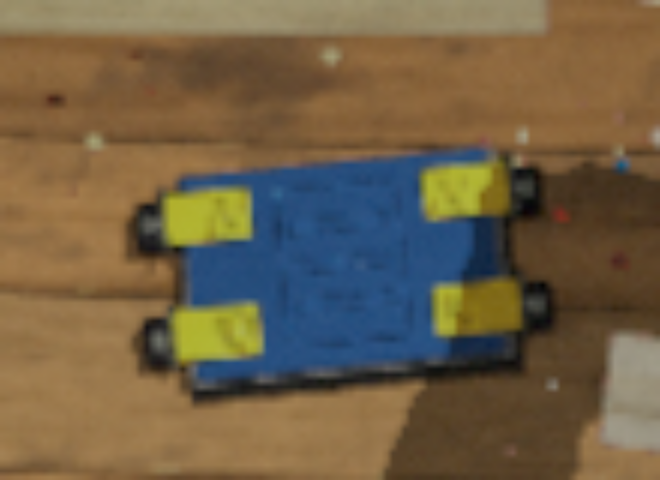

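All four clips lie flat in both views, the things around the case are where they were, and the arm is clear.

```bash
python3 -c "
from workcell import ctrl
print(ctrl.sign_off())"
```

```text
the job is handed in; nothing more can be done
None
```

All four clips are shut, and I handed the job in at about 22 s of the 54 s allowed. I closed them diagonally with the shut fingertips: far right and near left first, then far left and near right. Each clip was swept inward from outside and pressed down until it met its stop.

- **Clips:** All four lie flat over the lid in both camera views after the arm moved away. Each stopped hard at a fingertip height of 73.8 to 76.8 mm, which fits the pin height range. Clip angles are not reported, so "shut" rests on the pictures and the contact felt.
- **Diagonal order:** A picture after the first pair showed those two flat and the other two still standing open.
- **Force:** The highest wrist force I read was about 17 N, on near right, against the 45 N limit. Readings come only at the end of each move, so a brief peak between them would not show.
- **Bystanders:** The reel, tin and mug are within about 7 mm of where they were first found. That is about what two readings good to 4 mm each can differ by, and nothing was seen to move.
- **Arm:** It ended clear of everything, with wrist force near zero.

No check failed. The only mismatch was that the two cameras' first estimates of the case differed by about 2.5 mm and 0.02 rad. I used their average, and it fitted the pictures to about 2–3 mm.

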